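# Set out the overhaul parts in the kit tray

### The job

Set out the parts for the engine overhaul in the shallow wooden kit tray, each in the middle of its own compartment: the spark plug lying along the open groove, the ball bearing flat in the round recess, the rusty hexagon nut flat in the square recess, and the plain steel spacer ring down over the little post. Leave the long rusty bolt and the dark square nut where they lie: they do not belong to the job.

Things in the scene. Friction and masses are not known exactly. Their poses are not given: they have to be found in the camera images.
- plug_mid (a point): Spark plug (silvery hexagon and thread, white insulator), 63 mm long, 21 mm thick at the hexagon at its middle, lying down; its -y half is thinner (12 mm and less). This point is its middle, on its axis, 10.5 mm above what it lies on. Its y axis runs along its length. Loose, lying on the bench, any yaw.
- bearing: Ball bearing, a steel ring of 47 mm diameter and 14 mm high lying flat, with a black seal ring between inner and outer race. Origin at the centre of its underside. Loose, lying on the bench, any yaw.
- hex_nut: Rusty hexagon nut, 28 mm over the corners (along its x) and 24 mm over the flats (one pair of flats faces along its y, the others 60 degrees on), 13 mm high, lying flat. Origin at the centre of its underside. Loose, lying on the bench, any yaw.
- spacer: Plain bright steel spacer ring without any seal or races, 44 mm outside and 26 mm inside diameter, 12 mm high, lying flat. Origin at the centre of its underside. Loose, lying on the bench, any yaw.
- bay_groove: Compartment for the spark plug: a straight groove 34 mm wide and 3 mm deep that runs through along its y axis, open at both ends. Fixed, 72 (x) x 80 mm (y); one of the kit tray's four, set 2 x 2 at 74 (x) and 82 mm (y), turned alike, in changing order. Plywood tray 158 x 174 mm, rim 10 mm high. Dark floor 3 mm, pale lips 6 mm above the origin, which is the centre of the underside, 4 mm above the bench.
- bay_round: Compartment for the bearing: a round recess of 62 mm diameter, 3 mm deep, at its centre. Fixed, 72 (x) x 80 mm (y); one of the kit tray's four, set 2 x 2 at 74 (x) and 82 mm (y), turned alike, in changing order. Plywood tray 158 x 174 mm, rim 10 mm high. Dark floor 3 mm, pale lips 6 mm above the origin, which is the centre of the underside, 4 mm above the bench.
- bay_square: Compartment for the hexagon nut: a square recess of 42 x 42 mm, 3 mm deep, at its centre. Fixed, 72 (x) x 80 mm (y); one of the kit tray's four, set 2 x 2 at 74 (x) and 82 mm (y), turned alike, in changing order. Plywood tray 158 x 174 mm, rim 10 mm high. Dark floor 3 mm, pale lips 6 mm above the origin, which is the centre of the underside, 4 mm above the bench.
- bay_post: Compartment for the spacer ring: an upright steel post of 8 mm diameter at its centre, standing 12 mm above the floor, with a low lip only along its two long edges. Fixed, 72 (x) x 80 mm (y); one of the kit tray's four, set 2 x 2 at 74 (x) and 82 mm (y), turned alike, in changing order. Plywood tray 158 x 174 mm, rim 10 mm high. Dark floor 3 mm, pale lips 6 mm above the origin, which is the centre of the underside, 4 mm above the bench.
- square_nut: Look-alike that stays: dark square nut, 28 x 28 x 13 mm, lying flat among the parts. Origin at the centre of its underside. Loose, lying on the bench, any yaw.
- long_bolt: Look-alike that stays: long rusty hexagon-headed bolt, 20 x 88 x 23 mm, lying to the right of the parts, its length along its y. Origin at the middle of its underside. Loose.

How it is judged:
At the end, for the whole second after the job is handed in: Centres within: plug 15 mm of its groove (along it within 0.25 rad), bearing 11 mm, hexagon nut 13 mm, spacer 11 mm (round its post); bearing, nut and spacer flat on the compartment floor and at rest; long bolt and square nut within 20 mm of where they began (horizontal distance between plug_mid and bay_groove below 0.015 m and angle between the y axis of plug_mid and the y axis of bay_groove, either way round below 0.25 rad and z of plug_mid in the frame of bay_groove below 0.018 m and horizontal distance between bearing and bay_round below 0.011 m and z of bearing in the frame of bay_round below 0.006 m and angle between each of bearing, hex_nut, spacer's own z axis and vertical below 0.06 rad and horizontal distance between hex_nut and bay_square below 0.013 m and z of hex_nut in the frame of bay_square below 0.006 m and horizontal distance between spacer and bay_post below 0.011 m and z of spacer in the frame of bay_post below 0.006 m and linear speed of each of bearing, hex_nut, spacer below 0.02 m/s and distance of each of long_bolt, square_nut from where it was at the start of the episode below 0.02 m); the robot touches nothing.
It also fails if it takes over 88 s, if anything falls off the work surface, if the arm or the gripper's body presses on something with over 40 N, if the wrist force passes 120 N, or if a joint passes its speed limit or range.

### The arm

A 6-joint arm with a two-finger parallel gripper is mounted at the origin on a cart in front of the work surface, level with it; the furniture and walls round the work are solid. World frame = base frame: x ahead of the robot, y to its left, z up, the work surface at z = 0. Lengths are in m, angles in rad, forces in N, time in s.
With the tool pointing down it reaches from about 0.375 to 0.925 m from the base axis. Payload 5.7 kg.
Tool frame: the origin (TCP) lies at the very end of the fingers, on their centre line; the grasp point (between the pads) lies 19 mm behind it; z points along the fingers, y is the line along which they close (so a half turn about z gives the same grasp; the last joint's range is limited). The gripper opens to 88 mm and grips with 3 to 60 N. Pads are 20 mm wide; open, the fingers measure 115 mm over their backs; the gripper's body (75 mm by 178 mm) begins 61 mm behind the grasp point.
Start: joints at [1.207, 0.359, 1.51, -0, 1.272, -0.115], TCP at [0.148, 0.581, 0.185] pointing down, gripper open.
Joint ranges: [-2.97, 2.97], [-1.01, 2.36], [0.21, 2.38], [-0.96, 4.11], [0.2, 2.71], [-2.98, 2.98]. Speed limits (rad/s): [2.39, 2.39, 3.14, 3.14, 3.14, 3.14].

### API

Orientations are given as a rotation vector (axis times angle).
In Python, from plant import env gives the robot as it stands. The module is installed in compiled form; this text tells all that it offers.
- The arm moves only by the tool send_rows, never from a script. Its argument "increments" is a list of rows, each an object with "translation": the shift along the tool's x, y, z in mm, a list of three; "dr": the turn, a rotation vector about the tool's x, y, z in rad, a list of three; "jaw": the closure, from -1 (fully open) to 1 (shut). In form: [{"translation": [x, y, z], "dr": [rx, ry, rz], "jaw": jaw}, ...]. A call has exactly 5 rows; each row is the pose to reach, as a shift and turn from the pose commanded when the call began, along the tool's axes at that moment; what a row does not reach only later rows make up. A row lasts 1/8 s, in which the tool goes at most 62.5 mm and 10.7 degrees, less where a joint would pass 70% of its speed; a pose out of reach is approached as far as the arm can. A call with a gripper value outside its range is refused whole. The fingers move at their own pace and stop on an object; "grip_force" is the grip in N (left out, the last holds). Time passes only in rows, so rows that repeat a pose let the fingers close, or fill a call up. It gives the time, the measured TCP pose, the force and the opening at its end, in the units of the state.
- env.get_obs(): the state, without advancing time (a new reading comes with each control period).
- env.snapshot(name): name is "scene" or "top" or "wrist"; returns the picture (420x560x3 uint8, red, green, blue); there is no depth.
- env.camera_info(name): a dict with "fx", "fy", "cx", "cy" (pixels), "D" ([k1, k2, p1, p2, k3] as OpenCV has them; the pictures are not rectified), "cam_to_world" (4x4, takes a point from camera to world coordinates). Camera axes: x right, y up, looking along -z (the intrinsics and any distortion apply to the point x, -y, -z); pixel columns grow to the right and rows downward; lengths in m; the calibration is good to about 2 mm. A picture is of the moment at which its call begins: read the wrist's pose just before it. camera_info takes no time and is no camera call; for the wrist camera it gives the pose at the moment of the call.
- env.close_job(): hands the job in, once; it reports no verdict.
The state is a dict: "clock": time; "joint_pos": joint angles; "qvel": joint speeds; "joint_torque": joint torques, N m; "ee_pos": TCP position; "ee_rot": TCP orientation; "ft_force": force on the tool from outside, world axes, zero at the start; "wrist_torque": the same for the moment, N m; "grip_width": finger opening in m.
Only numpy, scipy, OpenCV 4.12 (cv2) and the standard library are available. Lean on these libraries where they do the work, as an engineer would, in place of code of your own. Each camera call takes 0.05 s, during which the arm holds its last target. There are 200 camera calls.

## Working session

There is one attempt and no reset: what is moved stays moved. The work goes in short steps, Python scripts to look and compute and a tool call to move; the robot and the scene stay as the last step left them, time stands still between calls to the robot, and variables do not carry over. Pictures are saved under pics/ and viewed, on a budget of 14 in all, crops included, one or two more only if the job needs it, and the job is handed in when it is done.

Besides the shell and the picture viewer there is one more tool, called after "Request:" by a JSON object that holds its "fn" and its "kwargs", one argument or row to a line. send_rows: Moves the arm, as the interface text tells. Its arguments: {"type":"object","properties":{"increments":{"type":"array","items":{"type":"object","properties":{"translation":{"type":"array","items":{"type":"number"}},"dr":{"type":"array","items":{"type":"number"}},"jaw":{"type":"number"}}}},"grip_force":{"type":"number"}},"required":["increments"]}

```bash
mkdir -p pics
cat > h.py <<'E'
import numpy as np, cv2
from plant import env
from scipy.spatial.transform import Rotation as R
def snap(n,f,crop=None,scale=1):
    im=env.snapshot(n)
    if crop: im=im[crop[1]:crop[3],crop[0]:crop[2]]
    if scale!=1: im=cv2.resize(im,None,fx=scale,fy=scale,interpolation=cv2.INTER_CUBIC)
    cv2.imwrite('pics/'+f,im[:,:,::-1])
def px2w(info,pts,z):
    K=np.array([[info['fx'],0,info['cx']],[0,info['fy'],info['cy']],[0,0,1.]])
    u=cv2.undistortPoints(np.array(pts,float).reshape(-1,1,2),K,np.array(info['D'],float)).reshape(-1,2)
    T=np.array(info['cam_to_world']); d=np.c_[u[:,0],-u[:,1],-np.ones(len(u))]@T[:3,:3].T
    o=T[:3,3]; z=np.broadcast_to(z,len(u)); return o+d*((z-o[2])/d[:,2])[:,None]
E
python3 - <<'E'
from h import *
o=env.get_obs(); print(o['ee_pos'],o['ee_rot'],R.from_rotvec(o['ee_rot']).as_matrix().round(3),o['clock'],o['grip_width'])
for n in('top','scene','wrist'):
    i=env.camera_info(n); print(n,i['fx'],np.round(i['cam_to_world'],3).tolist(),i['D'])
snap('top','top0.png',scale=1.4)
snap('scene','scene0.png',scale=1.4)
E
```

```text
[0.14746084 0.58082524 0.18439314] [-3.89677877e-01 -3.11686853e+00  2.79507600e-03] [[-0.969  0.246 -0.001]
 [ 0.246  0.969 -0.002]
 [ 0.    -0.002 -1.   ]] 0.0 0.08786420698701272
top 494.9941631346044 [[-0.003, 0.987, -0.16, 0.366], [-1.0, -0.001, 0.009, 0.273], [0.009, 0.16, 0.987, 1.007], [0.0, 0.0, 0.0, 1.0]] [-0.10113627  0.          0.          0.          0.        ]
scene 474.3937466665883 [[0.889, 0.326, -0.323, 0.259], [-0.458, 0.604, -0.652, -0.293], [-0.018, 0.728, 0.686, 0.624], [0.0, 0.0, 0.0, 1.0]] [-0.15664397  0.          0.          0.          0.        ]
wrist 376.8682250598452 [[0.246, -0.938, -0.243, 0.081], [0.969, 0.238, 0.062, 0.598], [-0.0, -0.25, 0.968, 0.382], [0.0, 0.0, 0.0, 1.0]] [-0.00913715  0.          0.          0.          0.        ]
```

View pics/top0.png

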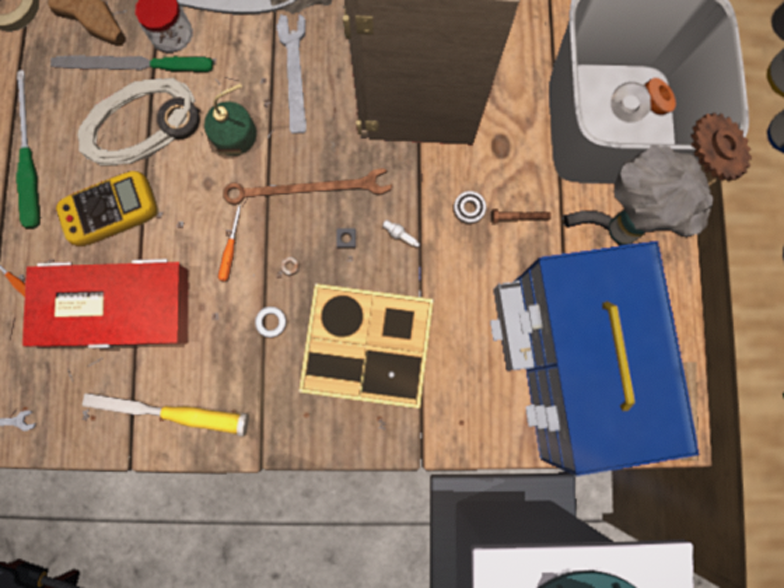

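The top view shows the tray at about (366,345), in 1.4x pixels. The round bay is upper left, the square bay upper right, the groove lower left and the post lower right. The plug is at (401,234), the bearing at (470,207), the hex nut at (289,266), the spacer at (270,321), the square nut at (346,238) and the bolt at (520,215). Next is an enlarged crop.

Run:
```python
from h import *
snap('top','top1.png',crop=(175,125,405,295),scale=3.4)
```

```text
(no output)
```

View pics/top1.png

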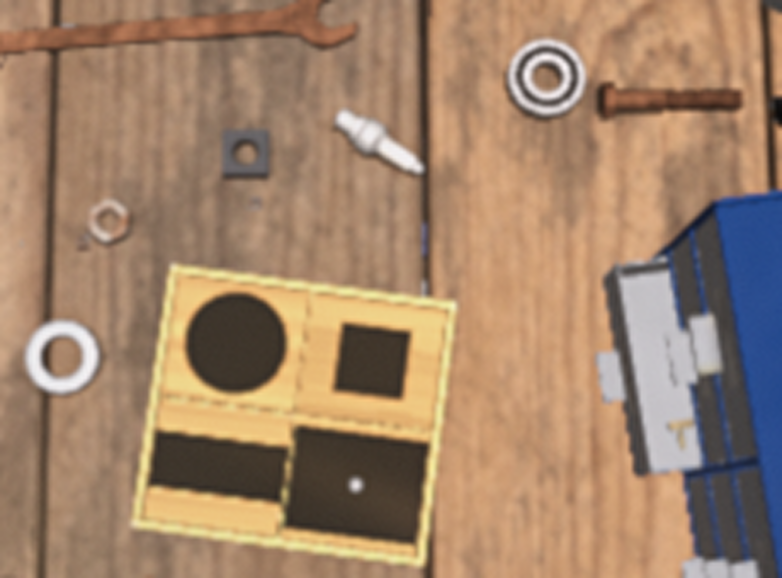

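The crop (3.4x, offset 175,125) shows the part and bay centres clearly. I'll convert these pixels to world positions.

Run:
```python
from h import *
i=env.camera_info('top')
P={'plug':(369,134,.0105),'plug+':(345,120,.0085),'plugtip':(421,171,.006),'bearing':(546,77,.014),'hex':(109,221,.013),'spacer':(62,357,.012),'sq':(245,154,.013),
'round':(236,342,.009),'squareb':(372,360,.009),'groove':(218,466,.009),'post':(356,485,.019),'tTL':(172,266,.012),'tTR':(456,302,.012),'tBR':(423,563,.012),'tBL':(135,526,.012),'boltL':(600,100,.01),'boltR':(741,98,.01)}
W={}
for k,(u,v,z) in P.items():
    W[k]=px2w(i,[((u+.5)/3.4+175-.5,(v+.5)/3.4+125-.5)],z)[0]; print(k,W[k].round(4), 'r',np.hypot(*W[k][:2]).round(3))
c=sum(W[k] for k in('tTL','tTR','tBR','tBL'))/4; print('tray c',c.round(4))
y=(W['tTL']+W['tBL']-W['tTR']-W['tBR'])/2; x=(W['tTL']+W['tTR']-W['tBL']-W['tBR'])/2
print('len y',np.linalg.norm(y),'x',np.linalg.norm(x)); 
yaw=np.arctan2(y[1],y[0])-np.pi/2; yaw2=np.arctan2(x[1],x[0]); print('yaw',yaw,yaw2)
a=(yaw+yaw2)/2; X=np.array([np.cos(a),np.sin(a)]);Y=np.array([-X[1],X[0]])
for n,sx,sy in(('round',1,1),('squareb',1,-1),('groove',-1,1),('post',-1,-1)): print(n,(c[:2]+X*.037*sx+Y*.041*sy).round(4))
p=W['plug+']-W['plugtip'];print('plug dir',np.arctan2(p[1],p[0]))
```

```text
plug [0.6053 0.2648 0.0105] r 0.661
plug+ [0.6146 0.2794 0.0085] r 0.675
plugtip [0.5833 0.2332 0.006 ] r 0.628
bearing [0.6402 0.1567 0.014 ] r 0.659
hex [0.5513 0.4214 0.013 ] r 0.694
spacer [0.4693 0.4478 0.012 ] r 0.649
sq [0.5924 0.3399 0.013 ] r 0.683
round [0.4786 0.3445 0.009 ] r 0.59
squareb [0.4677 0.2634 0.009 ] r 0.537
groove [0.405  0.3545 0.009 ] r 0.538
post [0.3934 0.2731 0.019 ] r 0.479
tTL [0.524  0.3831 0.012 ] r 0.649
tTR [0.502  0.2132 0.012 ] r 0.545
tBR [0.3482 0.234  0.012 ] r 0.419
tBL [0.3698 0.4026 0.012 ] r 0.547
boltL [0.6269 0.1233 0.01  ] r 0.639
boltR [0.6284 0.0361 0.01  ] r 0.629
tray c [0.436  0.3082 0.012 ]
len y 0.17064155468218908 x 0.1553707806885401
yaw -0.1283525235535028 -0.13036160061771618
round [0.478  0.3441]
squareb [0.4674 0.2628]
groove [0.4046 0.3536]
post [0.394  0.2723]
plug dir 0.9753276942798826
```

View pics/scene0.png

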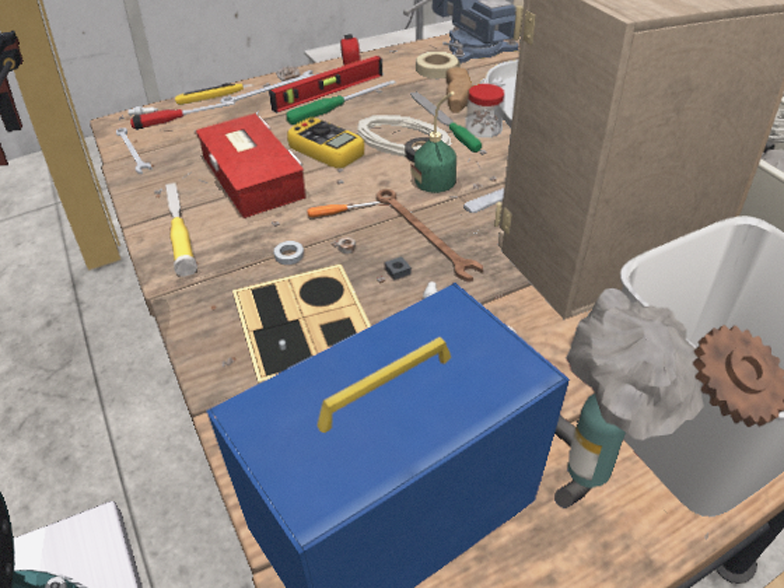

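Run:
```python
from h import *
i=env.camera_info('top')
for n,u,v in(('cabBL',370,137),('cabBR',473,143),('cab hinge',350,15),('bin left',555,150),('toolboxL',497,285),('tbTL',535,255),('tbTR',658,243)):
    print(n,[px2w(i,[(u/1.4,v/1.4)],z)[0].round(3)[:2] for z in(0,.1,.2)])
```

```text
cabBL [array([0.754, 0.305]), array([0.715, 0.302]), array([0.677, 0.299])]
cabBR [array([0.744, 0.147]), array([0.707, 0.16 ]), array([0.669, 0.172])]
cab hinge [array([0.961, 0.338]), array([0.902, 0.332]), array([0.843, 0.325])]
bin left [array([0.734, 0.021]), array([0.697, 0.046]), array([0.661, 0.071])]
toolboxL [array([0.524, 0.117]), array([0.508, 0.132]), array([0.493, 0.148])]
tbTL [array([0.569, 0.058]), array([0.549, 0.08 ]), array([0.529, 0.101])]
tbTR [array([ 0.588, -0.131]), array([ 0.566, -0.091]), array([ 0.544, -0.051])]
```

The scene view shows the tall cabinet beyond the bearing, with its front face at x≈0.75, and the blue toolbox to its right. I'll start with the spacer.

```bash
cat > go.py <<'E'
import sys
from h import *
def go(x,y,z,phi):
    o=env.get_obs(); M=R.from_rotvec(o['ee_rot']).as_matrix()
    Y=np.array([np.cos(phi),np.sin(phi),0]);Z=np.array([0,0,-1.]);T=np.c_[np.cross(Y,Z),Y,Z]
    t=M.T@(np.array([x,y,z])-o['ee_pos'])*1000; d=R.from_matrix(M.T@T).as_rotvec()
    print('to',(x,y,z,phi),'trans',t.round(1).tolist(),'dr',d.round(3).tolist(),'| phi now',np.arctan2(M[1,1],M[0,1]).round(3),'pos',o['ee_pos'].round(4),'F',np.round(o['ft_force'],1),'w',round(o['grip_width']*1e3,1),'t',round(o['clock'],2))
if __name__=='__main__': go(*map(float,sys.argv[1:5]))
E
python3 go.py .469 .448 .15 .655
```

```text
to (0.469, 0.448, 0.15, 0.655) trans [-344.3, -49.7, 34.6] dr [-0.001, 0.0, 0.667] | phi now 1.322 pos [0.1475 0.581  0.1846] F [-1.3 -1.3 -0.2] w 87.9 t 0.15
```

Request:
{"fn": "send_rows", "kwargs": {
  "increments": [
    {"translation":[-62,-9,6],"dr":[0,0,0.15],"jaw":-0.6},
    {"translation":[-124,-18,12],"dr":[0,0,0.3],"jaw":-0.6},
    {"translation":[-186,-27,18],"dr":[0,0,0.45],"jaw":-0.6},
    {"translation":[-248,-36,24],"dr":[0,0,0.6],"jaw":-0.6},
    {"translation":[-308,-45,30],"dr":[0,0,0.667],"jaw":-0.6}
  ],
  "grip_force": 25
}}

```text
clock: 0.78
ee_pos: [0.4366, 0.4611, 0.1548]
ee_rot: [-1.393, -2.816, 0.0]
ft_force: [-0.0, 0.5, 0.6]
grip_width: 0.0703
```

Run:
```python
from go import *
go(.469,.448,.1,.655)
i=env.camera_info('wrist'); snap('wrist','w1.png')
import pickle; pickle.dump(i,open('w1.pkl','wb'))
```

```text
to (0.469, 0.448, 0.1, 0.655) trans [-30.1, 17.8, 54.8] dr [-0.0, -0.0, -0.003] | phi now 0.652 pos [0.4366 0.4611 0.1548] F [-0.   0.5  0.6] w 70.3 t 0.78
```

View pics/w1.png

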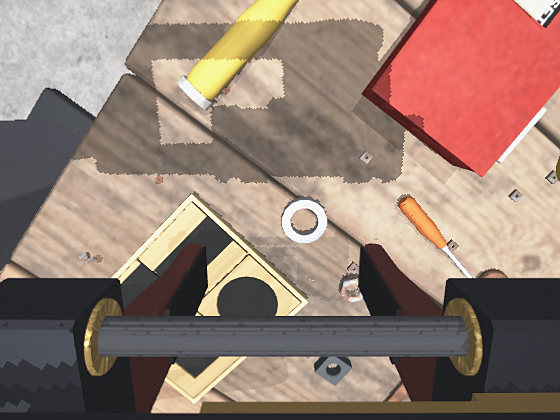

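The wrist view shows the spacer at (304,221), the round recess at about (247,303) and the hex nut at about (351,289), partly behind a finger. I'll check these against the top camera.

Run:
```python
from go import *
import pickle; i=pickle.load(open('w1.pkl','rb'))
print(px2w(i,[(304,221),(351,289),(247,303)],[.012,.013,.009]).round(4))
go(.469,.448,.06,.655)
```

```text
[[0.4693 0.4507 0.012 ]
 [0.5488 0.4242 0.013 ]
 [0.4774 0.348  0.009 ]]
to (0.469, 0.448, 0.06, 0.655) trans [-22.1, 13.6, 94.2] dr [0.003, 0.005, -0.008] | phi now 0.647 pos [0.4444 0.4576 0.1541] F [ 6.5 -0.7  1.1] w 70.6 t 0.82
```

Request:
{"fn": "send_rows", "kwargs": {
  "increments": [
    {"translation":[-15,10,40],"dr":[0,0,0],"jaw":-0.6},
    {"translation":[-30,19,80],"dr":[0,0,0],"jaw":-0.6},
    {"translation":[-30,19,115],"dr":[0,0,0],"jaw":-0.6},
    {"translation":[-30,19,115],"dr":[0,0,0],"jaw":-0.6},
    {"translation":[-30,19,115],"dr":[0,0,0],"jaw":-0.6}
  ]
}}

```text
clock: 1.45
ee_pos: [0.4686, 0.4505, 0.0412]
ee_rot: [1.388, 2.818, 0.001]
ft_force: [-0.2, 1.1, 0.9]
grip_width: 0.0704
```

```bash
python3 go.py .469 .449 .005 .655
```

```text
to (0.469, 0.449, 0.005, 0.655) trans [-1.4, -0.6, 36.2] dr [0.001, 0.0, 0.0] | phi now 0.655 pos [0.4686 0.4505 0.0412] F [-0.2  1.1  0.9] w 70.4 t 1.45
```

Request:
{"fn": "send_rows", "kwargs": {
  "increments": [
    {"translation":[-1,-1,36],"dr":[0,0,0],"jaw":-0.6},
    {"translation":[-1,-1,36],"dr":[0,0,0],"jaw":-0.6},
    {"translation":[-1,-1,36],"dr":[0,0,0],"jaw":0.3},
    {"translation":[-1,-1,36],"dr":[0,0,0],"jaw":0.3},
    {"translation":[-1,-1,36],"dr":[0,0,0],"jaw":0.3}
  ]
}}

```text
clock: 2.08
ee_pos: [0.4688, 0.449, 0.0054]
ee_rot: [1.388, 2.817, 0.002]
ft_force: [0.5, -0.2, -0.5]
grip_width: 0.0438
```

Run:
```python
from go import *
go(.469,.449,.06,.655); go(.394,.2725,.06,.655)
```

```text
to (0.469, 0.449, 0.06, 0.655) trans [-0.2, 0.2, -54.6] dr [0.002, 0.0, 0.0] | phi now 0.655 pos [0.4688 0.449  0.0054] F [ 0.5 -0.2 -0.5] w 43.8 t 2.08
to (0.394, 0.2725, 0.06, 0.655) trans [-94.5, -166.8, -54.9] dr [0.002, 0.0, 0.0] | phi now 0.655 pos [0.4688 0.449  0.0054] F [ 0.5 -0.2 -0.5] w 43.8 t 2.08
```

Request:
{"fn": "send_rows", "kwargs": {
  "increments": [
    {"translation":[0,0,-45],"dr":[0,0,0],"jaw":0.3},
    {"translation":[-24,-42,-55],"dr":[0,0,0],"jaw":0.3},
    {"translation":[-50,-90,-55],"dr":[0,0,0],"jaw":0.3},
    {"translation":[-77,-136,-55],"dr":[0,0,0],"jaw":0.3},
    {"translation":[-94,-166,-55],"dr":[0,0,0],"jaw":0.3}
  ]
}}

```text
clock: 2.7
ee_pos: [0.3923, 0.2708, 0.0597]
ee_rot: [-1.389, -2.818, 0.001]
ft_force: [1.2, 0.4, 0.1]
grip_width: 0.0308
```

Request:
{"fn": "send_rows", "kwargs": {
  "increments": [
    {"translation":[0,0,0],"dr":[0,0,0],"jaw":0.3},
    {"translation":[0,0,5],"dr":[0,0,0],"jaw":0.3},
    {"translation":[0,0,10],"dr":[0,0,0],"jaw":0.3},
    {"translation":[0,0,20],"dr":[0,0,0],"jaw":0.3},
    {"translation":[0,0,20],"dr":[0,0,0],"jaw":0.3}
  ]
}}

```text
clock: 3.32
ee_pos: [0.393, 0.2728, 0.0381]
ee_rot: [-1.387, -2.817, 0.003]
ft_force: [0.7, 0.3, 0.1]
grip_width: 0.0308
```

Run:
```python
from go import *
go(.394,.273,.014,.655)
i=env.camera_info('wrist'); snap('wrist','w2.png')
import pickle; pickle.dump(i,open('w2.pkl','wb'))
```

```text
to (0.394, 0.273, 0.014, 0.655) trans [-0.4, 0.9, 24.1] dr [-0.002, -0.0, 0.001] | phi now 0.656 pos [0.393  0.2728 0.0381] F [0.7 0.3 0.1] w 30.8 t 3.33
```

View pics/w2.png

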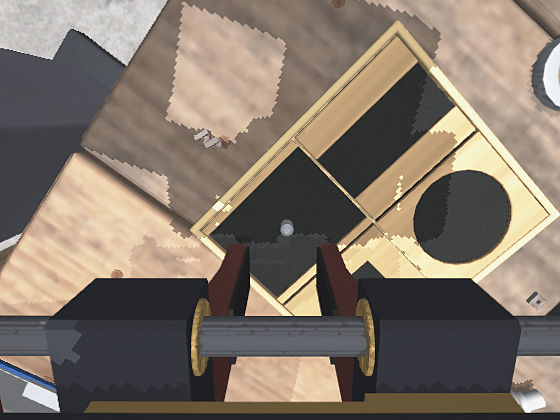

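The view shows the jaws empty, so the spacer slipped on the quick lift. It is at the right edge of the picture, about (555,75). The post is at (287,228). I'll go back for it, grip lower and harder, and lift more slowly.

Run:
```python
from go import *
import pickle; i=pickle.load(open('w2.pkl','rb'))
print(px2w(i,[(287,228),(462,217),(562,75)],[.019,.009,.012]).round(4))
go(.455,.440,.12,.655)
```

```text
[[0.393  0.2764 0.019 ]
 [0.4772 0.3463 0.009 ]
 [0.4621 0.4403 0.012 ]]
to (0.455, 0.44, 0.12, 0.655) trans [94.9, 150.7, -81.7] dr [-0.002, -0.0, 0.0] | phi now 0.655 pos [0.3933 0.2729 0.0385] F [-0.   0.4 -0.4] w 30.8 t 3.38
```

Request:
{"fn": "send_rows", "kwargs": {
  "increments": [
    {"translation":[0,0,-40],"dr":[0,0,0],"jaw":-0.6},
    {"translation":[31,50,-82],"dr":[0,0,0],"jaw":-0.6},
    {"translation":[62,100,-82],"dr":[0,0,0],"jaw":-0.6},
    {"translation":[95,151,-82],"dr":[0,0,0],"jaw":-0.6},
    {"translation":[95,151,-82],"dr":[0,0,0],"jaw":-0.6}
  ],
  "grip_force": 50
}}

```text
clock: 4.0
ee_pos: [0.4573, 0.4445, 0.1214]
ee_rot: [1.385, 2.819, 0.005]
ft_force: [-0.9, -1.3, 0.1]
grip_width: 0.0702
```

Run:
```python
from go import *
go(.469,.449,.06,.655)
i=env.camera_info('wrist'); snap('wrist','w3.png')
import pickle; pickle.dump(i,open('w3.pkl','wb'))
```

```text
to (0.469, 0.449, 0.06, 0.655) trans [-3.6, 11.8, 61.4] dr [0.003, -0.001, 0.003] | phi now 0.658 pos [0.4573 0.4445 0.1214] F [-0.9 -1.3  0.1] w 70.2 t 4.0
```

View pics/w3.png

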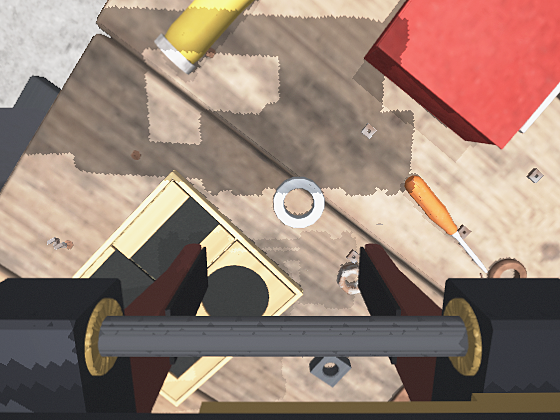

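The spacer is at (299,203), still flat and close to where it was. The hex nut is at about (350,279).

Run:
```python
from go import *
import pickle; i=pickle.load(open('w3.pkl','rb'))
print(px2w(i,[(299,203),(350,279)],[.012,.013]).round(4))
p=px2w(i,[(299,203)],.012)[0]
go(p[0],p[1]-.0015,.05,.655)
```

```text
[[0.47   0.4505 0.012 ]
 [0.5479 0.4242 0.013 ]]
to (np.float64(0.4699702452262026), np.float64(0.44904610725976296), 0.05, 0.655) trans [-3.0, 15.3, 70.8] dr [0.0, 0.0, 0.002] | phi now 0.657 pos [0.456  0.442  0.1208] F [-0.7  0.4  0.4] w 70.2 t 4.05
```

Request:
{"fn": "send_rows", "kwargs": {
  "increments": [
    {"translation":[-2,17,50],"dr":[0,0,0],"jaw":-0.6},
    {"translation":[-2,17,90],"dr":[0,0,0],"jaw":-0.6},
    {"translation":[-2,17,110],"dr":[0,0,0],"jaw":-0.6},
    {"translation":[-2,17,117],"dr":[0,0,0],"jaw":-0.6},
    {"translation":[-2,17,117],"dr":[0,0,0],"jaw":-0.6}
  ]
}}

```text
clock: 4.68
ee_pos: [0.47, 0.448, 0.0044]
ee_rot: [-1.389, -2.817, 0.001]
ft_force: [0.0, 0.4, 0.7]
grip_width: 0.0701
```

Request:
{"fn": "send_rows", "kwargs": {
  "increments": [
    {"translation":[0,0,0.5],"dr":[0,0,0],"jaw":1},
    {"translation":[0,0,0.5],"dr":[0,0,0],"jaw":1},
    {"translation":[0,0,0.5],"dr":[0,0,0],"jaw":1},
    {"translation":[0,0,0.5],"dr":[0,0,0],"jaw":1},
    {"translation":[0,0,-4],"dr":[0,0,0],"jaw":1}
  ]
}}

```text
clock: 5.3
ee_pos: [0.47, 0.4487, 0.0081]
ee_rot: [-1.388, -2.818, 0.001]
ft_force: [0.9, -1.0, 0.1]
grip_width: 0.0238
```

Request:
{"fn": "send_rows", "kwargs": {
  "increments": [
    {"translation":[0,0,-8],"dr":[0,0,0],"jaw":1},
    {"translation":[0,0,-18],"dr":[0,0,0],"jaw":1},
    {"translation":[0,0,-30],"dr":[0,0,0],"jaw":1},
    {"translation":[0,0,-40],"dr":[0,0,0],"jaw":1},
    {"translation":[0,0,-45],"dr":[0,0,0],"jaw":1}
  ]
}}

```text
clock: 5.92
ee_pos: [0.4708, 0.4492, 0.0544]
ee_rot: [1.388, 2.817, 0.002]
ft_force: [0.2, 0.3, 0.7]
grip_width: 0.0006
```

Run:
```python
from go import *
go(.3935,.274,.05,.655)
```

```text
to (0.3935, 0.274, 0.05, 0.655) trans [-91.9, -168.0, 4.2] dr [0.001, 0.0, 0.0] | phi now 0.655 pos [0.4708 0.4492 0.0544] F [0.2 0.3 0.7] w 0.6 t 5.92
```

Run:
```python
from go import *
i=env.camera_info('wrist'); snap('wrist','w4.png')
import pickle; pickle.dump(i,open('w4.pkl','wb'))
T=i['cam_to_world']; c=np.linalg.inv(T)@np.r_[env.get_obs()['ee_pos'],1]; print('tcp px',i['cx']+i['fx']*c[0]/-c[2], i['cy']-i['fy']*c[1]/-c[2])
```

```text
tcp px 283.7743153880182 243.0902322025955
```

View pics/w4.png

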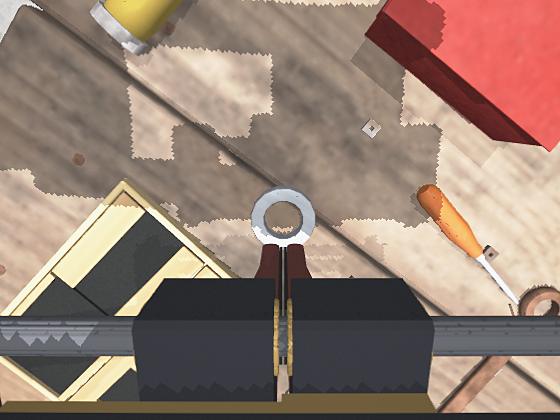

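Run:
```python
from go import *
import pickle; i=pickle.load(open('w4.pkl','rb')); T=np.array(i['cam_to_world'])
print(px2w(i,[(283,215),(252,215),(315,215),(283,186),(283,245)],.012).round(4))
for p in([.4708,.4492,.012],[.47,.449,0]):
    c=np.linalg.inv(T)@np.r_[p,1]; print(i['cx']+i['fx']*c[0]/-c[2], i['cy']-i['fy']*c[1]/-c[2])
print(i['cx'],i['cy'])
go(.47,.449,.1,.655)
```

```text
[[0.4679 0.4529 0.012 ]
 [0.4517 0.4404 0.012 ]
 [0.4846 0.4657 0.012 ]
 [0.456  0.4683 0.012 ]
 [0.4806 0.4363 0.012 ]]
283.12855339869947 221.85619404589255
281.97892876519415 216.60947608998617
282.6483327956733 211.47243531311375
to (0.47, 0.449, 0.1, 0.655) trans [0.3, -0.9, -45.3] dr [0.002, 0.0, 0.0] | phi now 0.655 pos [0.4709 0.4494 0.0547] F [-0.5  0.  -0.5] w 0.7 t 5.97
```

Request:
{"fn": "send_rows", "kwargs": {
  "increments": [
    {"translation":[0,0,0],"dr":[0,0,0],"jaw":-0.6},
    {"translation":[0,0,0],"dr":[0,0,0],"jaw":-0.6},
    {"translation":[3,0,0],"dr":[0,0,0],"jaw":-0.6},
    {"translation":[3,0,0],"dr":[0,0,0],"jaw":-0.6},
    {"translation":[3,0,0],"dr":[0,0,0],"jaw":-0.6}
  ]
}}

```text
clock: 6.6
ee_pos: [0.4684, 0.4513, 0.0531]
ee_rot: [-1.389, -2.818, 0.001]
ft_force: [-0.8, -0.2, 0.2]
grip_width: 0.0468
```

Request:
{"fn": "send_rows", "kwargs": {
  "increments": [
    {"translation":[0,0,20],"dr":[0,0,0],"jaw":-0.6},
    {"translation":[0,0,40],"dr":[0,0,0],"jaw":-0.6},
    {"translation":[0,0,47],"dr":[0,0,0],"jaw":-0.6},
    {"translation":[0,0,51],"dr":[0,0,0],"jaw":-0.6},
    {"translation":[0,0,51],"dr":[0,0,0],"jaw":-0.6}
  ]
}}

```text
clock: 7.22
ee_pos: [0.4687, 0.4514, 0.0025]
ee_rot: [1.389, 2.818, 0.0]
ft_force: [-0.5, 0.1, -0.2]
grip_width: 0.0705
```

Request:
{"fn": "send_rows", "kwargs": {
  "increments": [
    {"translation":[0,0,0],"dr":[0,0,0],"jaw":0.1},
    {"translation":[0,0,0],"dr":[0,0,0],"jaw":0.1},
    {"translation":[0,0,0],"dr":[0,0,0],"jaw":0.1},
    {"translation":[0,0,0],"dr":[0,0,0],"jaw":0.1},
    {"translation":[0,0,0],"dr":[0,0,0],"jaw":0.1}
  ]
}}

```text
clock: 7.85
ee_pos: [0.4685, 0.4513, 0.0023]
ee_rot: [1.389, 2.818, -0.0]
ft_force: [-0.2, -0.1, -0.1]
grip_width: 0.0397
```

Run:
```python
from go import *
go(.3935,.274,.05,.655)
i=env.camera_info('wrist'); snap('wrist','w5.png')
```

```text
to (0.3935, 0.274, 0.05, 0.655) trans [-94.9, -167.5, -47.7] dr [0.0, 0.0, -0.0] | phi now 0.655 pos [0.4685 0.4513 0.0023] F [-0.2 -0.1 -0.1] w 39.7 t 7.85
```

View pics/w5.png

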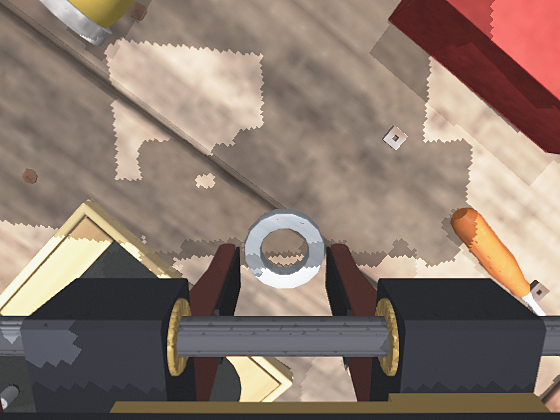

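The picture shows the ring between the fingers at (285,249), with small gaps left on both sides. The fingers had not closed onto it yet. I lifted too early before, and the visible gap is larger than the opening reading. I'll keep closing without lifting.

Request:
{"fn": "send_rows", "kwargs": {
  "increments": [
    {"translation":[0,0,0],"dr":[0,0,0],"jaw":1},
    {"translation":[0,0,0],"dr":[0,0,0],"jaw":1},
    {"translation":[0,0,0],"dr":[0,0,0],"jaw":1},
    {"translation":[0,0,0],"dr":[0,0,0],"jaw":1},
    {"translation":[0,0,0],"dr":[0,0,0],"jaw":1}
  ]
}}

```text
clock: 8.52
ee_pos: [0.4685, 0.4513, 0.0023]
ee_rot: [1.389, 2.818, -0.0]
ft_force: [-0.2, 0.8, -0.1]
grip_width: 0.0007
```

Run:
```python
from go import *
a=env.snapshot('wrist')[150:420,100:480]; b=cv2.resize(env.snapshot('top')[170:290,170:310],None,fx=2.71,fy=2.25,interpolation=cv2.INTER_CUBIC)
b=cv2.resize(env.snapshot('scene')[140:275,150:310],(380,320),interpolation=cv2.INTER_CUBIC)
h=270;c=np.hstack([a,b[:270]]);cv2.imwrite('pics/c6.png',c[:,:,::-1])
```

```text
(no output)
```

View pics/c6.png

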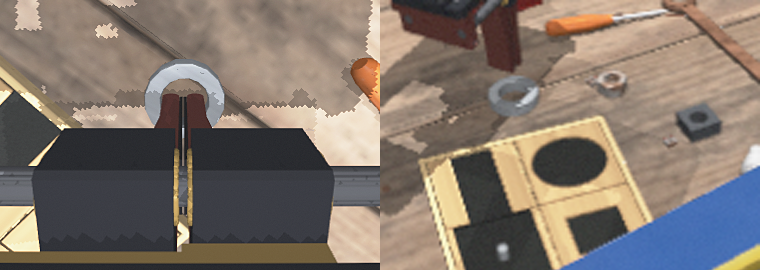

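The left half shows the closed finger tips over the ring at image centre. The right half, from the scene camera, shows the tips at about (503,70), clearly above the ring at (513,95). So the fingers are closing above the ring, and I'll measure their real height.

Run:
```python
from go import *
i=env.camera_info('scene'); 
s=(150+(503-380)/2.375,140+70/2.37); r=(150+(514-380)/2.375,140+95/2.37)
for z in(0,.01,.02,.03,.04,.05,.06): print(z,px2w(i,[s],z)[0].round(4))
print('ring',px2w(i,[r],.006)[0])
go(.4685,.4513,.0023,.655); o=env.get_obs(); print(o['joint_pos'].tolist() if hasattr(o['joint_pos'],'tolist') else o['joint_pos'])
```

```text
0 [0.4779 0.4924 0.    ]
0.01 [0.4744 0.4798 0.01  ]
0.02 [0.4708 0.4672 0.02  ]
0.03 [0.4673 0.4546 0.03  ]
0.04 [0.4638 0.442  0.04  ]
0.05 [0.4603 0.4294 0.05  ]
0.06 [0.4568 0.4168 0.06  ]
ring [0.47161726 0.44695039 0.006     ]
to (0.4685, 0.4513, 0.0023, 0.655) trans [0.0, 0.0, -0.0] dr [-0.0, 0.0, 0.0] | phi now 0.655 pos [0.4685 0.4513 0.0023] F [1.2 0.6 0.4] w 0.4 t 8.68
[0.6606161669022642, 0.623950930896865, 1.560591613936347, -6.696115969134753e-05, 0.9571195350414207, 0.005641090718260569]
```

Both cameras agree that the real finger tips are about 30 mm higher than the reported TCP, while x and y look right. I'll open, then go down in small steps and watch the force.

Request:
{"fn": "send_rows", "kwargs": {
  "increments": [
    {"translation":[0,0,0],"dr":[0,0,0],"jaw":-0.6},
    {"translation":[0,0,0],"dr":[0,0,0],"jaw":-0.6},
    {"translation":[0,0,0],"dr":[0,0,0],"jaw":-0.6},
    {"translation":[0,0,0],"dr":[0,0,0],"jaw":-0.6},
    {"translation":[0,0,0],"dr":[0,0,0],"jaw":-0.6}
  ]
}}

```text
clock: 9.3
ee_pos: [0.4685, 0.4513, 0.0023]
ee_rot: [1.389, 2.818, -0.0]
ft_force: [0.5, -0.1, -0.3]
grip_width: 0.0473
```

Request:
{"fn": "send_rows", "kwargs": {
  "increments": [
    {"translation":[0,0,0],"dr":[0,0,0],"jaw":-0.6},
    {"translation":[0,0,3],"dr":[0,0,0],"jaw":-0.6},
    {"translation":[0,0,6],"dr":[0,0,0],"jaw":-0.6},
    {"translation":[0,0,9],"dr":[0,0,0],"jaw":-0.6},
    {"translation":[0,0,12],"dr":[0,0,0],"jaw":-0.6}
  ]
}}

```text
clock: 9.93
ee_pos: [0.4684, 0.4512, -0.0101]
ee_rot: [-1.389, -2.818, 0.0]
ft_force: [0.5, 0.5, 0.0]
grip_width: 0.0702
```

Request:
{"fn": "send_rows", "kwargs": {
  "increments": [
    {"translation":[0,0,3],"dr":[0,0,0],"jaw":-0.6},
    {"translation":[0,0,6],"dr":[0,0,0],"jaw":-0.6},
    {"translation":[0,0,8],"dr":[0,0,0],"jaw":-0.6},
    {"translation":[0,0,10],"dr":[0,0,0],"jaw":-0.6},
    {"translation":[0,0,10],"dr":[0,0,0],"jaw":-0.6}
  ]
}}

```text
clock: 10.55
ee_pos: [0.4684, 0.4512, -0.0199]
ee_rot: [-1.389, -2.818, 0.001]
ft_force: [-0.2, -0.7, 0.8]
grip_width: 0.0702
```

Request:
{"fn": "send_rows", "kwargs": {
  "increments": [
    {"translation":[0,0,2],"dr":[0,0,0],"jaw":-0.6},
    {"translation":[0,0,4],"dr":[0,0,0],"jaw":-0.6},
    {"translation":[0,0,4],"dr":[0,0,0],"jaw":1},
    {"translation":[0,0,4],"dr":[0,0,0],"jaw":1},
    {"translation":[0,0,4],"dr":[0,0,0],"jaw":1}
  ]
}}

```text
clock: 11.18
ee_pos: [0.4686, 0.4513, -0.0237]
ee_rot: [1.389, 2.818, 0.0]
ft_force: [0.3, -0.1, -0.1]
grip_width: 0.0437
```

Request:
{"fn": "send_rows", "kwargs": {
  "increments": [
    {"translation":[0,0,0],"dr":[0,0,0],"jaw":1},
    {"translation":[0,0,0],"dr":[0,0,0],"jaw":1},
    {"translation":[0,0,0],"dr":[0,0,0],"jaw":1},
    {"translation":[0,0,0],"dr":[0,0,0],"jaw":1},
    {"translation":[0,0,0],"dr":[0,0,0],"jaw":1}
  ]
}}

```text
clock: 11.8
ee_pos: [0.4685, 0.4513, -0.0238]
ee_rot: [1.389, 2.818, -0.0]
ft_force: [-0.1, 0.4, -0.3]
grip_width: 0.0006
```

Request:
{"fn": "send_rows", "kwargs": {
  "increments": [
    {"translation":[0,0,-4],"dr":[0,0,0],"jaw":-0.6},
    {"translation":[0,0,-4],"dr":[0,0,0],"jaw":-0.6},
    {"translation":[0,0,-4],"dr":[0,0,0],"jaw":-0.6},
    {"translation":[0,0,-4],"dr":[0,0,0],"jaw":-0.6},
    {"translation":[0,0,-4],"dr":[0,0,0],"jaw":-0.6}
  ]
}}

```text
clock: 12.42
ee_pos: [0.4684, 0.4513, -0.0198]
ee_rot: [-1.389, -2.818, 0.0]
ft_force: [-0.2, 0.1, 0.1]
grip_width: 0.0471
```

Run:
```python
from go import *
a=env.snapshot('wrist')[150:420,100:480]
b=cv2.resize(env.snapshot('scene')[140:254,150:310],(380,270),interpolation=cv2.INTER_CUBIC)
c=np.hstack([a,b]);cv2.imwrite('pics/c7.png',c[:,:,::-1]); go(.47,.45,0,.655)
```

```text
to (0.47, 0.45, 0, 0.655) trans [-1.9, 0.4, -19.8] dr [-0.0, 0.0, 0.0] | phi now 0.655 pos [ 0.4685  0.4513 -0.0198] F [0.1 0.5 0.1] w 55.3 t 12.53
```

View pics/c7.png

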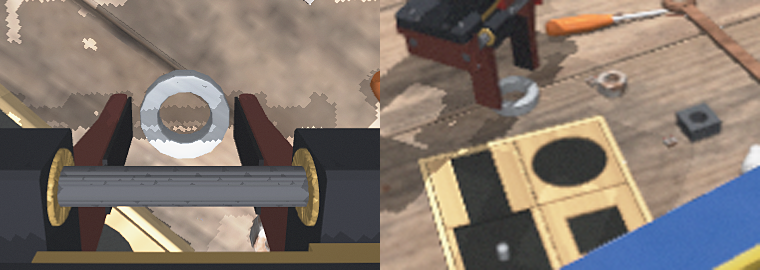

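The right half shows the near finger tip at about (487,107), close to the level of the ring's top. I'll work out its height.

Run:
```python
from go import *
i=env.camera_info('scene'); K=np.array([[i['fx'],0,i['cx']],[0,i['fy'],i['cy']],[0,0,1.]]);T=np.linalg.inv(i['cam_to_world'])
def pj(p):
    c=T@np.r_[p,1]; return cv2.projectPoints(np.array([[c[0],-c[1],-c[2]]]),np.zeros(3),np.zeros(3),K,np.array(i['D']))[0].ravel()
comp=lambda p:((pj(p)-[150,140])*[2.375,2.368]+[380,0]).round(0)
Y=np.array([.793,.609,0]);X=np.array([-.609,.793,0]);c=np.array([.4685,.4513,0])
for z in(0,.01,.02,.03): print(z,[comp(c-Y*g+X*s+[0,0,z]).tolist() for g in(.0277,.041) for s in(-.01,.01)])
print('ring',[comp(np.array(p)).tolist() for p in([.4685,.4513,.012],[.4685,.4513,0],[.455,.44,.012])])
print('hex',comp(np.array([.5495,.4225,.0065])))
```

```text
0 [[503.0, 120.0], [483.0, 114.0], [495.0, 130.0], [475.0, 124.0]]
0.01 [[501.0, 111.0], [482.0, 105.0], [493.0, 121.0], [473.0, 115.0]]
0.02 [[500.0, 102.0], [480.0, 96.0], [492.0, 112.0], [472.0, 106.0]]
0.03 [[499.0, 93.0], [478.0, 87.0], [490.0, 103.0], [470.0, 96.0]]
ring [[508.0, 88.0], [510.0, 99.0], [498.0, 100.0]]
hex [607.  83.]
```

The tips come out about 39 mm above the reported TCP. I'll go down to a reported z of -0.035 and close.

Request:
{"fn": "send_rows", "kwargs": {
  "increments": [
    {"translation":[0,0,0],"dr":[0,0,0],"jaw":-0.6},
    {"translation":[0,0,4],"dr":[0,0,0],"jaw":-0.6},
    {"translation":[0,0,8],"dr":[0,0,0],"jaw":-0.6},
    {"translation":[0,0,12],"dr":[0,0,0],"jaw":-0.6},
    {"translation":[0,0,15],"dr":[0,0,0],"jaw":-0.6}
  ]
}}

```text
clock: 13.15
ee_pos: [0.4683, 0.4511, -0.0352]
ee_rot: [-1.389, -2.818, 0.001]
ft_force: [-0.2, -0.3, -0.2]
grip_width: 0.0702
```

Request:
{"fn": "send_rows", "kwargs": {
  "increments": [
    {"translation":[0,0,0],"dr":[0,0,0],"jaw":1},
    {"translation":[0,0,0],"dr":[0,0,0],"jaw":1},
    {"translation":[0,0,0],"dr":[0,0,0],"jaw":1},
    {"translation":[0,0,0],"dr":[0,0,0],"jaw":1},
    {"translation":[0,0,0],"dr":[0,0,0],"jaw":1}
  ]
}}

```text
clock: 13.78
ee_pos: [0.4686, 0.4514, -0.0346]
ee_rot: [1.389, 2.818, 0.0]
ft_force: [0.5, -0.0, 1.1]
grip_width: 0.0424
```

The fingers stopped on the ring at 42.4 mm. I'll lift it gently and carry it over.

Request:
{"fn": "send_rows", "kwargs": {
  "increments": [
    {"translation":[0,0,-5],"dr":[0,0,0],"jaw":1},
    {"translation":[0,0,-15],"dr":[0,0,0],"jaw":1},
    {"translation":[0,0,-30],"dr":[0,0,0],"jaw":1},
    {"translation":[0,0,-45],"dr":[0,0,0],"jaw":1},
    {"translation":[0,0,-50],"dr":[0,0,0],"jaw":1}
  ]
}}

```text
clock: 14.4
ee_pos: [0.4695, 0.4521, 0.0172]
ee_rot: [1.388, 2.817, 0.004]
ft_force: [0.8, 1.4, -0.2]
grip_width: 0.0426
```

Request:
{"fn": "send_rows", "kwargs": {
  "increments": [
    {"translation":[-19,-34,0],"dr":[0,0,0],"jaw":1},
    {"translation":[-45,-79,0],"dr":[0,0,0],"jaw":1},
    {"translation":[-70,-124,0],"dr":[0,0,0],"jaw":1},
    {"translation":[-90,-158,0],"dr":[0,0,0],"jaw":1},
    {"translation":[-95,-168,0],"dr":[0,0,0],"jaw":1}
  ]
}}

```text
clock: 15.02
ee_pos: [0.3914, 0.2716, 0.0154]
ee_rot: [-1.39, -2.816, 0.003]
ft_force: [0.8, 0.8, -1.1]
grip_width: 0.0426
```

Request:
{"fn": "send_rows", "kwargs": {
  "increments": [
    {"translation":[0,0,0],"dr":[0,0,0],"jaw":1},
    {"translation":[0,0,8],"dr":[0,0,0],"jaw":1},
    {"translation":[0,0,18],"dr":[0,0,0],"jaw":1},
    {"translation":[0,0,20],"dr":[0,0,0],"jaw":1},
    {"translation":[0,0,20],"dr":[0,0,0],"jaw":1}
  ]
}}

```text
clock: 15.65
ee_pos: [0.3929, 0.2737, -0.0053]
ee_rot: [-1.388, -2.818, 0.001]
ft_force: [0.1, -0.6, -1.6]
grip_width: 0.0426
```

Run:
```python
from go import *
go(.3935,.274,-.0265,.655)
a=env.snapshot('wrist')[120:300,150:430]
b=env.snapshot('scene')[170:280,150:290]
c=np.hstack([cv2.resize(a,(400,257)),cv2.resize(b,(380,257),interpolation=cv2.INTER_CUBIC)]);cv2.imwrite('pics/c8.png',c[:,:,::-1])
```

```text
to (0.3935, 0.274, -0.0265, 0.655) trans [-0.2, 0.7, 21.2] dr [-0.001, -0.0, 0.0] | phi now 0.655 pos [ 0.3929  0.2737 -0.0053] F [ 0.1 -0.6 -1.6] w 42.6 t 15.65
```

View pics/c8.png

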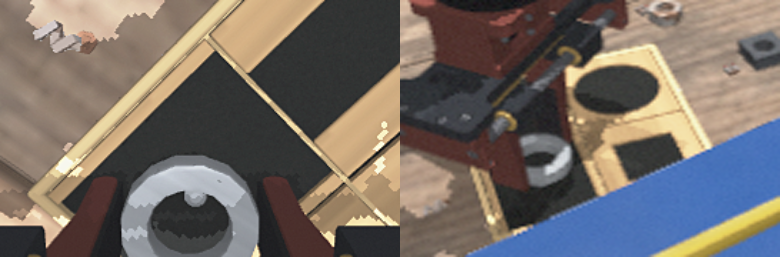

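The ring is held level above the post. Ring centre is at about (190,222) and the post at (197,198) in the composite. I'll check the alignment.

Run:
```python
from go import *
i=env.camera_info('wrist'); f=lambda u,v:(150+u/1.4286,120+v/1.4286)
print(px2w(i,[f(190,226),f(197,199)],[.041,.019]).round(4))
```

```text
[[0.3931 0.2734 0.041 ]
 [0.395  0.2749 0.019 ]]
```

Request:
{"fn": "send_rows", "kwargs": {
  "increments": [
    {"translation":[0,2,5],"dr":[0,0,0],"jaw":1},
    {"translation":[0,2,11],"dr":[0,0,0],"jaw":1},
    {"translation":[0,2,16],"dr":[0,0,0],"jaw":1},
    {"translation":[0,2,20],"dr":[0,0,0],"jaw":1},
    {"translation":[0,2,21],"dr":[0,0,0],"jaw":1}
  ]
}}

```text
clock: 16.38
ee_pos: [0.3945, 0.2747, -0.0261]
ee_rot: [-1.389, -2.818, 0.001]
ft_force: [-0.2, -0.5, -0.3]
grip_width: 0.0428
```

Request:
{"fn": "send_rows", "kwargs": {
  "increments": [
    {"translation":[0,0,0],"dr":[0,0,0],"jaw":-0.25},
    {"translation":[0,0,0],"dr":[0,0,0],"jaw":-0.25},
    {"translation":[0,0,0],"dr":[0,0,0],"jaw":-0.25},
    {"translation":[0,0,0],"dr":[0,0,0],"jaw":-0.25},
    {"translation":[0,0,-3],"dr":[0,0,0],"jaw":-0.25}
  ]
}}

```text
clock: 17.0
ee_pos: [0.3946, 0.2748, -0.0227]
ee_rot: [-1.389, -2.818, 0.001]
ft_force: [-0.8, 0.0, -0.9]
grip_width: 0.055
```

Run:
```python
from go import *
go(.43,.40,.12,.655)
go(.5495,.423,.08,.655)
```

```text
to (0.43, 0.4, 0.12, 0.655) trans [77.8, 104.3, -142.8] dr [-0.0, -0.0, -0.0] | phi now 0.655 pos [ 0.3946  0.2748 -0.0227] F [-0.8  0.  -0.9] w 55.0 t 17.0
to (0.5495, 0.423, 0.08, 0.655) trans [23.2, 213.1, -102.8] dr [-0.0, -0.0, -0.0] | phi now 0.655 pos [ 0.3946  0.2748 -0.0227] F [-0.8  0.  -0.9] w 55.0 t 17.0
```

Request:
{"fn": "send_rows", "kwargs": {
  "increments": [
    {"translation":[0,0,-25],"dr":[0,0,0],"jaw":-0.25},
    {"translation":[0,0,-70],"dr":[0,0,0],"jaw":-0.25},
    {"translation":[6,53,-105],"dr":[0,0,0],"jaw":-0.25},
    {"translation":[12,106,-105],"dr":[0,0,0],"jaw":-0.25},
    {"translation":[18,160,-105],"dr":[0,0,0],"jaw":-0.25}
  ]
}}

```text
clock: 17.62
ee_pos: [0.5122, 0.388, 0.0836]
ee_rot: [1.388, 2.817, 0.002]
ft_force: [0.5, 0.4, -0.3]
grip_width: 0.0548
```

Request:
{"fn": "send_rows", "kwargs": {
  "increments": [
    {"translation":[5,43,0],"dr":[0,0,0],"jaw":-0.25},
    {"translation":[5,53,0],"dr":[0,0,0],"jaw":-0.25},
    {"translation":[5,53,30],"dr":[0,0,0],"jaw":-0.25},
    {"translation":[5,53,30],"dr":[0,0,0],"jaw":-0.25},
    {"translation":[5,53,30],"dr":[0,0,0],"jaw":-0.25}
  ]
}}

```text
clock: 18.25
ee_pos: [0.549, 0.4222, 0.0528]
ee_rot: [-1.389, -2.818, 0.001]
ft_force: [0.1, -0.4, -0.2]
grip_width: 0.0548
```

Run:
```python
from go import *
import pickle
go(.5495,.423,.0,.655)
pickle.dump(env.camera_info('wrist'),open('w9.pkl','wb'))
a=env.snapshot('wrist')[150:280,220:350]
b=env.snapshot('top')[195:295,210:310]
c=np.hstack([cv2.resize(x,(390,390),interpolation=cv2.INTER_CUBIC) for x in(a,b)]);cv2.imwrite('pics/c9.png',c[:,:,::-1])
```

```text
to (0.5495, 0.423, 0.0, 0.655) trans [0.4, 1.0, 52.8] dr [-0.001, 0.0, -0.0] | phi now 0.655 pos [0.549  0.4222 0.0528] F [ 0.1 -0.4 -0.2] w 54.8 t 18.25
```

View pics/c9.png

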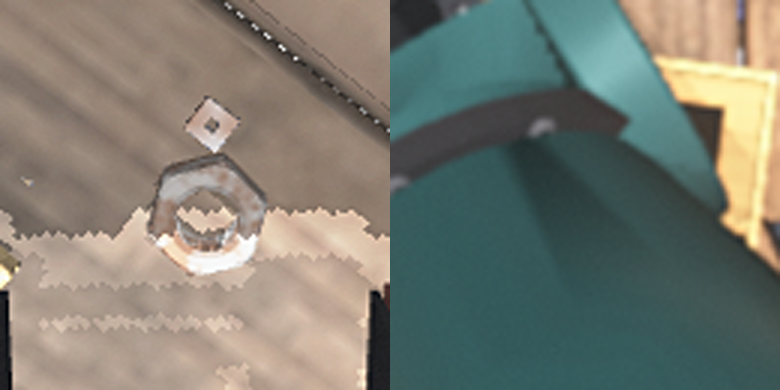

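The left half shows the hex nut centred at about (209,218) at 3x. Its corners run almost straight up and down in the image, tilted about 6°, so turning the jaws by about 0.11 rad squares them to the flats. The arm hides the tray in the right half.

Run:
```python
from go import *
import pickle; i=pickle.load(open('w9.pkl','rb'))
p=px2w(i,[(220+209/3,150+218/3)],.013)[0];print(p)
go(p[0],p[1],-.036,.54)
```

```text
[0.55220841 0.42479783 0.013     ]
to (np.float64(0.5522084120008933), np.float64(0.42479782766318397), -0.036, 0.54) trans [0.2, 3.0, 89.5] dr [0.001, 0.0, 0.115] | phi now 0.655 pos [0.5499 0.4228 0.0535] F [0.1 0.1 0.2] w 54.5 t 18.35
```

Request:
{"fn": "send_rows", "kwargs": {
  "increments": [
    {"translation":[-1,3,40],"dr":[0,0,0.11],"jaw":-0.25},
    {"translation":[-1,3,70],"dr":[0,0,0.11],"jaw":-0.25},
    {"translation":[-1,3,84],"dr":[0,0,0.11],"jaw":-0.25},
    {"translation":[-1,3,89],"dr":[0,0,0.11],"jaw":-0.25},
    {"translation":[-1,3,89],"dr":[0,0,0.11],"jaw":1}
  ]
}}

```text
clock: 18.98
ee_pos: [0.5533, 0.4243, -0.0358]
ee_rot: [1.541, 2.737, 0.002]
ft_force: [-0.4, 0.9, -0.3]
grip_width: 0.0481
```

Request:
{"fn": "send_rows", "kwargs": {
  "increments": [
    {"translation":[0,0,0],"dr":[0,0,0],"jaw":1},
    {"translation":[0,0,0],"dr":[0,0,0],"jaw":1},
    {"translation":[0,0,0],"dr":[0,0,0],"jaw":1},
    {"translation":[0,0,0],"dr":[0,0,0],"jaw":1},
    {"translation":[0,0,0],"dr":[0,0,0],"jaw":1}
  ]
}}

```text
clock: 19.6
ee_pos: [0.5531, 0.4241, -0.036]
ee_rot: [1.541, 2.737, 0.001]
ft_force: [-0.6, 0.3, 5.2]
grip_width: 0.0233
```

Request:
{"fn": "send_rows", "kwargs": {
  "increments": [
    {"translation":[0,0,-5],"dr":[0,0,0],"jaw":1},
    {"translation":[0,0,-15],"dr":[0,0,0],"jaw":1},
    {"translation":[0,0,-30],"dr":[0,0,0],"jaw":1},
    {"translation":[0,0,-45],"dr":[0,0,0],"jaw":1},
    {"translation":[0,0,-55],"dr":[0,0,0],"jaw":1}
  ]
}}

```text
clock: 20.23
ee_pos: [0.5533, 0.4243, 0.02]
ee_rot: [1.541, 2.737, 0.002]
ft_force: [-0.8, -0.0, -0.0]
grip_width: 0.0236
```

```bash
python3 go.py .468 .2645 .02 .655
```

```text
to (0.468, 0.2645, 0.02, 0.655) trans [-92.4, -155.7, -0.3] dr [0.002, 0.0, -0.11] | phi now 0.545 pos [0.5533 0.4243 0.02  ] F [-0.8 -0.  -0. ] w 23.6 t 20.23
```

Request:
{"fn": "send_rows", "kwargs": {
  "increments": [
    {"translation":[-18,-31,0],"dr":[0,0,-0.03],"jaw":1},
    {"translation":[-45,-75,0],"dr":[0,0,-0.06],"jaw":1},
    {"translation":[-71,-120,0],"dr":[0,0,-0.11],"jaw":1},
    {"translation":[-89,-150,0],"dr":[0,0,-0.11],"jaw":1},
    {"translation":[-92,-155,0],"dr":[0,0,-0.11],"jaw":1}
  ]
}}

```text
clock: 20.85
ee_pos: [0.4662, 0.2631, 0.0187]
ee_rot: [-1.391, -2.816, 0.002]
ft_force: [0.1, 0.8, 0.3]
grip_width: 0.0238
```

Request:
{"fn": "send_rows", "kwargs": {
  "increments": [
    {"translation":[0,0,0],"dr":[0,0,0],"jaw":1},
    {"translation":[0,0,20],"dr":[0,0,0],"jaw":1},
    {"translation":[0,0,38],"dr":[0,0,0],"jaw":1},
    {"translation":[0,0,45],"dr":[0,0,0],"jaw":1},
    {"translation":[0,0,48],"dr":[0,0,0],"jaw":1}
  ]
}}

```text
clock: 21.48
ee_pos: [0.469, 0.2661, -0.0288]
ee_rot: [1.388, 2.818, 0.002]
ft_force: [-5.8, -3.0, 26.8]
grip_width: 0.0237
```

Request:
{"fn": "send_rows", "kwargs": {
  "increments": [
    {"translation":[0,0,0],"dr":[0,0,0],"jaw":0.1},
    {"translation":[0,0,0],"dr":[0,0,0],"jaw":0.1},
    {"translation":[0,0,0],"dr":[0,0,0],"jaw":0.1},
    {"translation":[0,0,-3],"dr":[0,0,0],"jaw":0.1},
    {"translation":[0,0,-20],"dr":[0,0,0],"jaw":0.1}
  ]
}}

```text
clock: 22.1
ee_pos: [0.4678, 0.2653, -0.0098]
ee_rot: [-1.388, -2.818, 0.001]
ft_force: [-1.0, 0.5, 0.1]
grip_width: 0.0395
```

Run:
```python
from go import *
go(.6053,.266,.06,-.596); go(.6053,.266,.06,.655)
```

```text
to (0.6053, 0.266, 0.06, -0.596) trans [-83.2, 109.4, -69.9] dr [-0.001, 0.0, 1.251] | phi now 0.655 pos [ 0.4678  0.2653 -0.0098] F [-1.   0.5  0.1] w 39.5 t 22.1
to (0.6053, 0.266, 0.06, 0.655) trans [-83.2, 109.4, -69.9] dr [-0.001, -0.0, 0.0] | phi now 0.655 pos [ 0.4678  0.2653 -0.0098] F [-1.   0.5  0.1] w 39.5 t 22.1
```

Request:
{"fn": "send_rows", "kwargs": {
  "increments": [
    {"translation":[0,0,-40],"dr":[0,0,0.18],"jaw":-0.25},
    {"translation":[-10,14,-70],"dr":[0,0,0.36],"jaw":-0.25},
    {"translation":[-36,48,-80],"dr":[0,0,0.54],"jaw":-0.25},
    {"translation":[-62,82,-80],"dr":[0,0,0.72],"jaw":-0.25},
    {"translation":[-83,109,-80],"dr":[0,0,0.9],"jaw":-0.25}
  ]
}}

```text
clock: 22.72
ee_pos: [0.6074, 0.2661, 0.0712]
ee_rot: [2.481, 1.926, 0.003]
ft_force: [0.3, 0.9, 0.4]
grip_width: 0.0549
```

Request:
{"fn": "send_rows", "kwargs": {
  "increments": [
    {"translation":[0,0,0],"dr":[0,0,0.18],"jaw":-0.25},
    {"translation":[0,0,0],"dr":[0,0,0.35],"jaw":-0.25},
    {"translation":[0,0,15],"dr":[0,0,0.35],"jaw":-0.25},
    {"translation":[0,0,15],"dr":[0,0,0.35],"jaw":-0.25},
    {"translation":[0,0,15],"dr":[0,0,0.35],"jaw":-0.25}
  ]
}}

```text
clock: 23.35
ee_pos: [0.6045, 0.2655, 0.0549]
ee_rot: [-2.773, -1.475, 0.001]
ft_force: [-0.1, 0.6, -0.0]
grip_width: 0.055
```

Run:
```python
from go import *
import pickle
go(.6053,.266,-.036,-.596)
pickle.dump(env.camera_info('wrist'),open('w10.pkl','wb'))
a=env.snapshot('wrist')[120:320,180:380]
b=env.snapshot('scene')[170:280,150:290]
c=np.hstack([cv2.resize(a,(400,400),interpolation=cv2.INTER_CUBIC),cv2.resize(b,(400,400),interpolation=cv2.INTER_CUBIC)]);cv2.imwrite('pics/c10.png',c[:,:,::-1])
```

```text
to (0.6053, 0.266, -0.036, -0.596) trans [1.0, 0.4, 90.9] dr [-0.0, 0.001, 0.003] | phi now -0.593 pos [0.6045 0.2655 0.0549] F [-0.1  0.6 -0. ] w 55.0 t 23.35
```

View pics/c10.png

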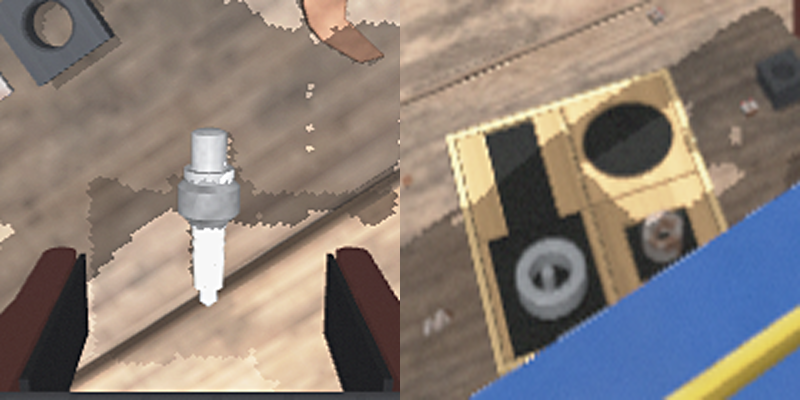

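The right half shows the spacer round its post and the nut inside the square recess. The left half shows the plug square to the jaws, with its hexagon at (209,200).

Run:
```python
from go import *
import pickle; i=pickle.load(open('w10.pkl','rb'))
p=px2w(i,[(180+209/2,120+200/2)],.0125)[0];print(p)
go(p[0],p[1],-.035,-.596)
```

```text
[0.60470022 0.26553404 0.0125    ]
to (np.float64(0.6047002171957679), np.float64(0.26553404049409735), -0.035, -0.596) trans [-0.1, -0.2, 90.4] dr [0.0, -0.0, 0.002] | phi now -0.594 pos [0.6049 0.2655 0.0554] F [0.5 0.3 0. ] w 54.8 t 23.45
```

Request:
{"fn": "send_rows", "kwargs": {
  "increments": [
    {"translation":[0,0,40],"dr":[0,0,0],"jaw":-0.25},
    {"translation":[0,0,70],"dr":[0,0,0],"jaw":-0.25},
    {"translation":[0,0,85],"dr":[0,0,0],"jaw":-0.25},
    {"translation":[0,0,90],"dr":[0,0,0],"jaw":-0.25},
    {"translation":[0,0,90],"dr":[0,0,0],"jaw":1}
  ],
  "grip_force": 40
}}

```text
clock: 24.08
ee_pos: [0.6054, 0.2656, -0.0342]
ee_rot: [2.775, 1.473, 0.001]
ft_force: [0.1, -0.4, 1.2]
grip_width: 0.0479
```

Request:
{"fn": "send_rows", "kwargs": {
  "increments": [
    {"translation":[0,0,0],"dr":[0,0,0],"jaw":1},
    {"translation":[0,0,0],"dr":[0,0,0],"jaw":1},
    {"translation":[0,0,0],"dr":[0,0,0],"jaw":1},
    {"translation":[0,0,0],"dr":[0,0,0],"jaw":1},
    {"translation":[0,0,0],"dr":[0,0,0],"jaw":1}
  ]
}}

```text
clock: 24.7
ee_pos: [0.6053, 0.2655, -0.0342]
ee_rot: [2.775, 1.473, 0.001]
ft_force: [-0.1, 0.0, 4.6]
grip_width: 0.0196
```

Request:
{"fn": "send_rows", "kwargs": {
  "increments": [
    {"translation":[0,0,-5],"dr":[0,0,0],"jaw":1},
    {"translation":[0,0,-15],"dr":[0,0,0],"jaw":1},
    {"translation":[0,0,-30],"dr":[0,0,0],"jaw":1},
    {"translation":[0,0,-45],"dr":[0,0,0],"jaw":1},
    {"translation":[0,0,-55],"dr":[0,0,0],"jaw":1}
  ]
}}

```text
clock: 25.32
ee_pos: [0.6055, 0.2656, 0.022]
ee_rot: [2.775, 1.472, 0.003]
ft_force: [-0.1, 1.2, -0.3]
grip_width: 0.0193
```

```bash
python3 go.py .4056 .3556 .02 -.13
```

```text
to (0.4056, 0.3556, 0.02, -0.13) trans [-37.5, -215.9, 1.7] dr [0.001, -0.001, -0.465] | phi now -0.595 pos [0.6055 0.2656 0.022 ] F [-0.1  1.2 -0.3] w 19.3 t 25.32
```

Gripped at 19.3 mm. Now I'll carry it to the groove.

Request:
{"fn": "send_rows", "kwargs": {
  "increments": [
    {"translation":[-7,-38,0],"dr":[0,0,-0.09],"jaw":1},
    {"translation":[-16,-90,0],"dr":[0,0,-0.2],"jaw":1},
    {"translation":[-25,-142,0],"dr":[0,0,-0.3],"jaw":1},
    {"translation":[-34,-194,0],"dr":[0,0,-0.42],"jaw":1},
    {"translation":[-38,-216,0],"dr":[0,0,-0.465],"jaw":1}
  ]
}}

```text
clock: 25.95
ee_pos: [0.4018, 0.3554, 0.0206]
ee_rot: [-2.357, -2.077, 0.002]
ft_force: [0.2, -0.4, -0.2]
grip_width: 0.0193
```

Request:
{"fn": "send_rows", "kwargs": {
  "increments": [
    {"translation":[0,0,0],"dr":[0,0,0],"jaw":1},
    {"translation":[0,0,0],"dr":[0,0,0],"jaw":1},
    {"translation":[0,0,20],"dr":[0,0,0],"jaw":1},
    {"translation":[0,0,30],"dr":[0,0,0],"jaw":1},
    {"translation":[0,0,30],"dr":[0,0,0],"jaw":1}
  ]
}}

```text
clock: 26.58
ee_pos: [0.405, 0.3542, -0.0105]
ee_rot: [-2.363, -2.071, 0.002]
ft_force: [-0.4, -0.8, -0.6]
grip_width: 0.0195
```

```bash
python3 go.py .4056 .3556 -.0265 -.13
```

```text
to (0.4056, 0.3556, -0.0265, -0.13) trans [1.4, 0.4, 16.0] dr [-0.001, 0.001, -0.002] | phi now -0.132 pos [ 0.405   0.3542 -0.0105] F [-0.4 -0.8 -0.6] w 19.5 t 26.57
```

Request:
{"fn": "send_rows", "kwargs": {
  "increments": [
    {"translation":[1,0,6],"dr":[0,0,0],"jaw":1},
    {"translation":[1,0,12],"dr":[0,0,0],"jaw":1},
    {"translation":[1,0,16],"dr":[0,0,0],"jaw":1},
    {"translation":[1,0,16],"dr":[0,0,0],"jaw":0.25},
    {"translation":[1,0,16],"dr":[0,0,0],"jaw":0.25}
  ]
}}

```text
clock: 27.2
ee_pos: [0.4048, 0.3561, -0.0256]
ee_rot: [2.361, 2.073, 0.0]
ft_force: [-0.2, -0.2, 0.1]
grip_width: 0.0321
```

Request:
{"fn": "send_rows", "kwargs": {
  "increments": [
    {"translation":[0,0,0],"dr":[0,0,0],"jaw":0.25},
    {"translation":[0,0,-10],"dr":[0,0,0],"jaw":0.25},
    {"translation":[0,0,-45],"dr":[0,0,0],"jaw":0.25},
    {"translation":[0,0,-80],"dr":[0,0,0],"jaw":-0.6},
    {"translation":[0,0,-100],"dr":[0,0,0],"jaw":-0.6}
  ]
}}

```text
clock: 27.82
ee_pos: [0.4056, 0.3566, 0.0768]
ee_rot: [2.361, 2.072, 0.005]
ft_force: [-0.3, 1.1, 0.5]
grip_width: 0.0495
```

Run:
```python
from go import *
go(.640,.158,.08,0)
```

```text
to (0.64, 0.158, 0.08, 0) trans [-166.6, 258.1, -2.9] dr [0.002, -0.002, -0.13] | phi now -0.13 pos [0.4056 0.3566 0.0768] F [-0.3  1.1  0.5] w 49.5 t 27.82
```

Request:
{"fn": "send_rows", "kwargs": {
  "increments": [
    {"translation":[-27,42,-3],"dr":[0,0,-0.03],"jaw":-0.6},
    {"translation":[-60,93,-3],"dr":[0,0,-0.06],"jaw":-0.6},
    {"translation":[-93,144,-3],"dr":[0,0,-0.09],"jaw":-0.6},
    {"translation":[-126,195,-3],"dr":[0,0,-0.13],"jaw":-0.6},
    {"translation":[-155,240,-3],"dr":[0,0,-0.13],"jaw":-0.6}
  ]
}}

```text
clock: 28.45
ee_pos: [0.6244, 0.1695, 0.0783]
ee_rot: [2.221, 2.221, 0.001]
ft_force: [-0.2, 0.2, -0.2]
grip_width: 0.0699
```

Request:
{"fn": "send_rows", "kwargs": {
  "increments": [
    {"translation":[-10,8,0],"dr":[0,0,0],"jaw":-0.6},
    {"translation":[-14,16,0],"dr":[0,0,0],"jaw":-0.6},
    {"translation":[-14,16,15],"dr":[0,0,0],"jaw":-0.6},
    {"translation":[-14,16,20],"dr":[0,0,0],"jaw":-0.6},
    {"translation":[-14,16,20],"dr":[0,0,0],"jaw":-0.6}
  ],
  "grip_force": 50
}}

```text
clock: 29.08
ee_pos: [0.6368, 0.158, 0.0562]
ee_rot: [-2.219, -2.222, 0.003]
ft_force: [-0.6, -0.6, 0.5]
grip_width: 0.0701
```

Run:
```python
from go import *
import pickle
go(.640,.1575,-.035,0)
pickle.dump(env.camera_info('wrist'),open('w11.pkl','wb'))
a=env.snapshot('wrist')
b=env.snapshot('scene')[170:280,150:290]
c=np.hstack([cv2.resize(a,(480,360)),cv2.resize(b,(320,360),interpolation=cv2.INTER_CUBIC)]);cv2.imwrite('pics/c11.png',c[:,:,::-1])
```

```text
to (0.64, 0.1575, -0.035, 0) trans [-0.5, 3.4, 91.2] dr [-0.003, 0.0, 0.001] | phi now 0.001 pos [0.6368 0.158  0.0562] F [-0.6 -0.6  0.5] w 70.1 t 29.07
```

View pics/c11.png

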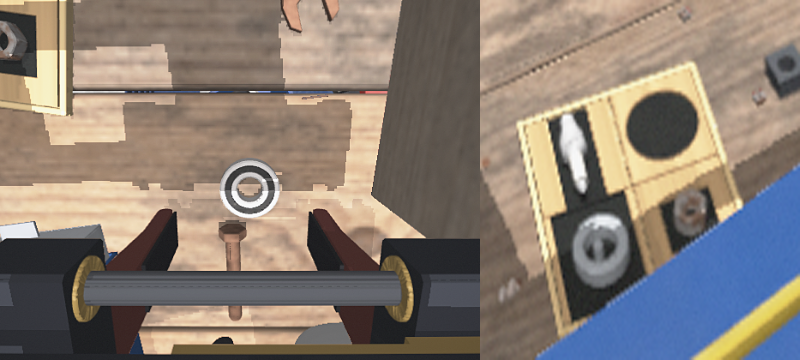

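The wrist view shows the bearing at (250,189), clear of the bolt, and the cabinet's bottom corner at (372,195). The scene crop shows the plug lying in its groove. I'll measure the bearing and the clearance.

Run:
```python
from go import *
import pickle; i=pickle.load(open('w11.pkl','rb')); k=560/480
print(px2w(i,[(250*k,189*k),(372*k,195*k),(232*k,228*k)],[.014,0,.018]).round(4))
go(.641,.158,-.035,0)
```

```text
[[0.6418 0.1585 0.014 ]
 [0.7423 0.1496 0.    ]
 [0.6279 0.1279 0.018 ]]
to (0.641, 0.158, -0.035, 0) trans [0.2, 3.0, 92.1] dr [-0.001, 0.0, 0.001] | phi now 0.001 pos [0.638  0.1578 0.0571] F [ 0.7 -0.9 -0.4] w 70.5 t 29.18
```

The body would pass only about 12 mm from the cabinet with the jaws along x. I'll back off, turn 45° and then approach, which gives more room and also clears the bolt.

Request:
{"fn": "send_rows", "kwargs": {
  "increments": [
    {"translation":[0,-25,0],"dr":[0,0,0.1],"jaw":-0.5},
    {"translation":[0,-25,0],"dr":[0,0,0.28],"jaw":-0.5},
    {"translation":[0,-25,0],"dr":[0,0,0.46],"jaw":-0.5},
    {"translation":[0,-25,0],"dr":[0,0,0.64],"jaw":-0.5},
    {"translation":[0,-18,0],"dr":[0,0,0.785],"jaw":-0.5}
  ]
}}

```text
clock: 29.8
ee_pos: [0.6203, 0.1575, 0.0577]
ee_rot: [2.905, 1.196, 0.0]
ft_force: [-0.3, 0.1, -0.4]
grip_width: 0.0663
```

```bash
python3 go.py .641 .158 -.035 -.785
```

```text
to (0.641, 0.158, -0.035, -0.785) trans [15.1, 14.2, 92.7] dr [0.0, -0.0, -0.005] | phi now -0.79 pos [0.6203 0.1575 0.0577] F [-0.3  0.1 -0.4] w 66.3 t 29.8
```

Request:
{"fn": "send_rows", "kwargs": {
  "increments": [
    {"translation":[15,14,0],"dr":[0,0,0],"jaw":-0.5},
    {"translation":[15,14,20],"dr":[0,0,0],"jaw":-0.5},
    {"translation":[15,14,45],"dr":[0,0,0],"jaw":-0.5},
    {"translation":[15,14,65],"dr":[0,0,0],"jaw":-0.5},
    {"translation":[15,14,65],"dr":[0,0,0],"jaw":-0.5}
  ]
}}

```text
clock: 30.42
ee_pos: [0.6395, 0.1578, -0.0093]
ee_rot: [-2.901, -1.203, 0.005]
ft_force: [0.2, -0.3, 0.8]
grip_width: 0.0657
```

Request:
{"fn": "send_rows", "kwargs": {
  "increments": [
    {"translation":[0,0,8],"dr":[0,0,0],"jaw":-0.5},
    {"translation":[0,0,16],"dr":[0,0,0],"jaw":-0.5},
    {"translation":[0,0,24],"dr":[0,0,0],"jaw":-0.5},
    {"translation":[0,0,27],"dr":[0,0,0],"jaw":-0.5},
    {"translation":[0,0,27],"dr":[0,0,0],"jaw":1}
  ]
}}

```text
clock: 31.05
ee_pos: [0.6409, 0.1579, -0.035]
ee_rot: [-2.902, -1.203, 0.001]
ft_force: [1.1, -0.4, 0.1]
grip_width: 0.0587
```

Request:
{"fn": "send_rows", "kwargs": {
  "increments": [
    {"translation":[0,0,0],"dr":[0,0,0],"jaw":1},
    {"translation":[0,0,0],"dr":[0,0,0],"jaw":1},
    {"translation":[0,0,0],"dr":[0,0,0],"jaw":1},
    {"translation":[0,0,0],"dr":[0,0,0],"jaw":1},
    {"translation":[0,0,0],"dr":[0,0,0],"jaw":1}
  ]
}}

```text
clock: 31.68
ee_pos: [0.6414, 0.1579, -0.0345]
ee_rot: [2.902, 1.203, 0.001]
ft_force: [0.5, 0.2, 1.9]
grip_width: 0.0449
```

Request:
{"fn": "send_rows", "kwargs": {
  "increments": [
    {"translation":[0,0,-5],"dr":[0,0,0],"jaw":1},
    {"translation":[0,0,-15],"dr":[0,0,0],"jaw":1},
    {"translation":[0,0,-30],"dr":[0,0,0],"jaw":1},
    {"translation":[0,0,-45],"dr":[0,0,0],"jaw":1},
    {"translation":[0,0,-55],"dr":[0,0,0],"jaw":1}
  ]
}}

```text
clock: 32.3
ee_pos: [0.6419, 0.158, 0.022]
ee_rot: [2.902, 1.203, 0.003]
ft_force: [-0.6, 0.2, -1.2]
grip_width: 0.0446
```

```bash
python3 go.py .479 .346 .02 -.915
```

```text
to (0.479, 0.346, 0.02, -0.915) trans [17.8, -248.1, 1.8] dr [0.001, -0.001, 0.13] | phi now -0.785 pos [0.6419 0.158  0.022 ] F [-0.6  0.2 -1.2] w 44.6 t 32.3
```

The bearing is held at 44.6 mm. Next is the round recess.

Request:
{"fn": "send_rows", "kwargs": {
  "increments": [
    {"translation":[3,-40,0],"dr":[0,0,0.03],"jaw":1},
    {"translation":[7,-95,0],"dr":[0,0,0.06],"jaw":1},
    {"translation":[11,-150,0],"dr":[0,0,0.1],"jaw":1},
    {"translation":[15,-205,0],"dr":[0,0,0.13],"jaw":1},
    {"translation":[18,-244,0],"dr":[0,0,0.13],"jaw":1}
  ]
}}

```text
clock: 32.92
ee_pos: [0.4795, 0.3447, 0.0208]
ee_rot: [-2.974, -1.013, -0.0]
ft_force: [-0.2, 0.5, -1.3]
grip_width: 0.0448
```

Request:
{"fn": "send_rows", "kwargs": {
  "increments": [
    {"translation":[0,-4,0],"dr":[0,0,0],"jaw":1},
    {"translation":[0,-4,0],"dr":[0,0,0],"jaw":1},
    {"translation":[0,-4,15],"dr":[0,0,0],"jaw":1},
    {"translation":[0,-4,30],"dr":[0,0,0],"jaw":1},
    {"translation":[0,-4,30],"dr":[0,0,0],"jaw":1}
  ]
}}

```text
clock: 33.55
ee_pos: [0.4776, 0.3447, -0.0119]
ee_rot: [2.974, 1.01, -0.006]
ft_force: [-0.3, -0.1, -0.8]
grip_width: 0.0451
```

```bash
python3 go.py .479 .346 -.0265 -.915
```

```text
to (0.479, 0.346, -0.0265, -0.915) trans [1.9, -0.2, 14.6] dr [-0.001, 0.004, -0.001] | phi now -0.916 pos [ 0.4776  0.3447 -0.0119] F [-0.3 -0.1 -0.8] w 45.1 t 33.55
```

Request:
{"fn": "send_rows", "kwargs": {
  "increments": [
    {"translation":[1,0,5],"dr":[0,0,0],"jaw":1},
    {"translation":[1,0,10],"dr":[0,0,0],"jaw":1},
    {"translation":[1,0,13],"dr":[0,0,0],"jaw":1},
    {"translation":[1,0,14],"dr":[0,0,0],"jaw":1},
    {"translation":[1,0,14],"dr":[0,0,0],"jaw":-0.25}
  ]
}}

```text
clock: 34.17
ee_pos: [0.4797, 0.347, -0.0236]
ee_rot: [2.974, 1.012, 0.0]
ft_force: [-0.1, -0.3, -0.3]
grip_width: 0.0515
```

Request:
{"fn": "send_rows", "kwargs": {
  "increments": [
    {"translation":[0,0,0],"dr":[0,0,0],"jaw":-0.25},
    {"translation":[0,0,0],"dr":[0,0,0],"jaw":-0.25},
    {"translation":[0,0,-5],"dr":[0,0,0],"jaw":-0.25},
    {"translation":[0,0,-30],"dr":[0,0,0],"jaw":-0.25},
    {"translation":[0,0,-70],"dr":[0,0,0],"jaw":-0.25}
  ]
}}

```text
clock: 34.8
ee_pos: [0.4785, 0.3462, 0.0461]
ee_rot: [2.974, 1.011, -0.005]
ft_force: [0.5, 0.3, 0.3]
grip_width: 0.0548
```

Request:
{"fn": "send_rows", "kwargs": {
  "increments": [
    {"translation":[0,0,-40],"dr":[0,0,0],"jaw":-0.25},
    {"translation":[-30,-30,-90],"dr":[0,0,0],"jaw":-0.25},
    {"translation":[-60,-60,-120],"dr":[0,0,0],"jaw":-0.25},
    {"translation":[-90,-90,-120],"dr":[0,0,0],"jaw":-0.25},
    {"translation":[-100,-130,-120],"dr":[0,0,0],"jaw":-0.25}
  ]
}}

```text
clock: 35.42
ee_pos: [0.3194, 0.3883, 0.1673]
ee_rot: [-2.975, -1.01, -0.001]
ft_force: [0.0, 0.6, -0.5]
grip_width: 0.0547
```

Run:
```python
from go import *
go(.3,.5,.15,-.9)
a=env.snapshot('top')[125:295,175:405]; b=env.snapshot('scene')[165:285,150:290]
c=np.vstack([np.hstack([cv2.resize(a,(500,370),interpolation=cv2.INTER_CUBIC),cv2.resize(b,(300,370),interpolation=cv2.INTER_CUBIC)])]);cv2.imwrite('pics/c12.png',c[:,:,::-1])
```

```text
to (0.3, 0.5, 0.15, -0.9) trans [52.6, -100.4, 17.4] dr [0.0, -0.001, -0.016] | phi now -0.916 pos [0.3194 0.3883 0.1673] F [ 0.   0.6 -0.5] w 54.7 t 35.42
```

View pics/c12.png

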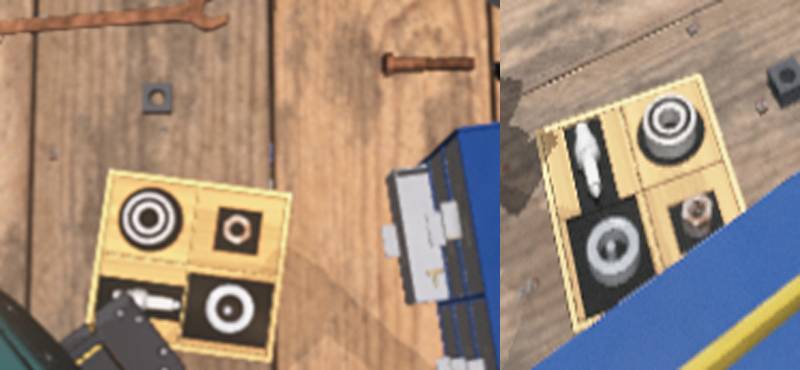

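The final view shows all four parts in their bays, in composite pixels:

| Part | Found at | Bay centre |
|---|---|---|
| Bearing | (150,218) | (151,219) |
| Hex nut | (237,229) | (238,230) |
| Spacer | (229,309) | (228,310) |

The plug lies in the groove, partly hidden by the gripper. The square nut and bolt have not moved. I'm handing in.

```bash
python3 -c "
from plant import env
print(env.close_job(), env.get_obs()['clock'])"
```

```text
the job is handed in; nothing more can be done
the job is handed in; nothing more can be done
```

All four parts are in their tray compartments and the job is handed in, about 35.5 s into the 88 s allowed. The close call gave no verdict.

- **Placement:** In the last top view, the bearing, hexagon nut and spacer sat within about 1–2 mm of their compartment centres, and the spacer was round its post. All three looked flat in the last pictures, but I did not measure their tilt.
- **Plug:** The scene view showed it lying along its groove. In the top view the gripper hid part of it, so I did not measure its final position.
- **Left alone:** The square nut and long bolt looked unmoved in the last top view.
- **Finger height disagreed:** The first three attempts to grip the spacer closed above it. The finger tips sit about 39 mm higher than the reported tool point, as two cameras and the grip tests showed. I corrected for this in every later move, and the spacer stayed in place throughout.
- **Contact force:** The wrist force briefly read about 27 N when I set the nut down, while it was held in the fingers.
- **Pictures:** I viewed 15, one over the budget of 14.

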